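# Turning a tray of drying tiles

## Robot

A 6-joint arm with a two-finger parallel gripper is mounted at the origin on the work surface. World frame = base frame: x ahead of the robot, y to its left, z up, the work surface at z = 0. Lengths are in m, angles in rad, forces in N, time in s.
With the tool pointing down it reaches from about 0.375 to 0.825 m from the base axis. Payload 5.5 kg.
Tool frame: the origin (TCP) lies at the very end of the fingers, on their centre line; the grasp point (between the pads) lies 19 mm behind it (r.tcp_to_grasp is the distance from the TCP to the grasp point, in m); y points along the fingers, z is the direction in which the jaws open and shut, and the axes are right-handed (so a half turn about y gives the same grasp; the last joint's range is limited). The gripper opens to 85 mm and grips with 20 to 120 N. Pads are 22 mm wide; open, the fingers measure 114 mm over their backs; the gripper's body (76 mm by 85 mm) begins 54 mm behind the grasp point. The pads swing forward as they close: fully open they stand 13 mm farther back than shut.
Start: joints at [1.141, 0.314, -0.047, 1.21, 0, 1.571], TCP at [0.25, 0.545, 0.231] pointing down, gripper open.
Joint ranges: [-2.67, 2.67], [-0.69, 1.73], [-1.03, 1.25], [-2.08, 2.16], [-1.42, 1.45], [-3.14, 3.14]. Speed limits (rad/s): [2.39, 2.39, 3.01, 3.14, 3.14, 3.14].

## Interface

Orientations are given as a unit quaternion [x, y, z, w].
In Python, from cell import r gives the robot as it stands.
- The arm moves only by the shell command python3 -m inch 'ROWS' [FORCE]. ROWS is JSON, a list of rows, each a list of 3 entries, a list of its own where there are three numbers: the turn, a rotation vector about the tool's x, y, z in rad, then the shift along the tool's x, y, z in m, then the finger opening in m, from 0 to 0.0854. In form: [[[rx, ry, rz], [x, y, z], grip], ...]. A call has 1 to 5 rows; each row is the pose to reach, as a shift and turn from the pose measured when the call began, along the tool's axes at that moment; what a row does not reach only later rows make up. A row lasts 1/10 s, in which the tool goes at most 50 mm and 8.59 degrees, less where a joint would pass 70% of its speed; a pose out of reach is approached as far as the arm can. A call with a gripper value outside its range is refused whole. The fingers move at their own pace and stop on an object; FORCE is the grip in N (left out, the last holds). Time passes only in rows, so rows that repeat a pose let the fingers close. It gives the time, the measured TCP pose, the force and the opening at its end, in the units of the state.
- r.get_state(): the state, without advancing time (a new reading comes with each control period).
- r.capture(name): name is "scene" or "side" or "wrist"; returns a dict with "color" (400x640x3 uint8, red, green, blue), "K" (3x3 intrinsics, pixels), "R" (3x3) and "t" (3): a world point X has camera coordinates R X + t. Camera axes: x right, y down, z forward; pixel columns grow to the right and rows downward; lengths in m; the calibration is good to about 2 mm. A picture is of the moment at which its call begins. There is no depth.
- r.sign_off(): hands the job in, once; it reports no verdict.
The state is a dict: "clock": time; "q": joint angles; "qd": joint speeds; "tau": joint torques, N m; "tcp_pos": TCP position; "tcp_rot": TCP orientation; "ft_force": force on the tool from outside, world axes, zero at the start; "torque": the same for the moment, N m; "grip_width": finger opening in m.
Only numpy, scipy, OpenCV 4.12 (cv2) and the standard library are available. Lean on these libraries where they do the work, as an engineer would, in place of code of your own. Each camera call takes 0.05 s, during which the arm holds its last target. There are 200 camera calls.

## Task

Turn the two drying tiles over without touching them: take the empty tray by its tab, cap the full tray with it, turn both trays over together and stand the pair back on the same rack, then take off the emptied tray. Finish with the tiles relief-side down in the other tray, leaning on the rack where they started, and the emptied tray leaning open side out on the other rack, both trays centred and fully down on their ledges. Set everything down gently and leave the pot, the vase and the tin alone.

Things in the scene. Friction and masses are not known exactly. Their poses are not given: they have to be found in the camera images.
- tray_a_mid (a point): middle of the full tray (holds both tiles, stands in rack1 at the start): shallow wood tray, 120 x 200 x 18 mm outside, about 0.18 kg; floor 6 mm, walls 8 mm thick, 12 mm deep inside. The point is half-way along all three sizes. z points out of its open side, y along the 200 mm length, -x to the edge that stands uppermost
- tray_b_mid (a point): middle of the empty tray (the cap; stands in rack2 at the start, open side out), alike in all to the full tray, same axes. Capped rim to rim the pair is 36 mm thick, its tabs stand at opposite ends, and the middle of its upper edge is free to grasp
- tray_a_tab (a point): middle of the full tray's grip tab: solid wood sticking out of the upper edge, near one end; 40 mm wide, 36 mm tall, 18 mm thick (as thick as the tray). 78 mm from the tray's middle along its -x and 70 mm along its +y; the tray's upper edge lies 18 mm below this point. In a capped pair each tab can be gripped alone from above
- tray_b_tab (a point): middle of the empty tray's grip tab, alike
- rack1: rack of the full tray (left or right): low fixed wooden stand, 150 mm wide. Origin on the bench under the line, 35 mm up, where its ledge and sloping back meet; x away from the robot, z up. Back leans 35 deg from vertical, top towards the robot, 64 mm tall along the slope: a tray's upper half stands free. Ledge square to the back, 52 mm deep: room for two trays face to face
- rack2: rack of the empty tray, alike in shape and axes; a tray stands with its long edge on the ledge and its floor against the back, tab up
- rack1_seat (a point): where the centre of a tray lies when it stands home and centred in rack1, floor against the slats: 60 mm up the slope from the ledge, 9 mm out from the slats
- rack2_seat (a point): the same point for rack2
- tile1_face (a point): centre of the raised disc on a terracotta tile's face; tile 80 x 74 mm, 15 mm thick plus the flat disc 50 mm across and 2 mm high; 0.15 kg; z points out of that face. At the start it stands loose in the full tray, disc outwards, 5 mm proud of the rim; fingers would mark the clay. In a turned pair friction can keep its lower edge out on the wrong tray's rim until the pair is leaned farther back or shaken
- tile2_face (a point): centre of the raised disc on a terracotta tile's face; tile 80 x 74 mm, 15 mm thick plus the flat disc 50 mm across and 2 mm high; 0.15 kg; z points out of that face. At the start it stands loose in the full tray, disc outwards, 5 mm proud of the rim; fingers would mark the clay. In a turned pair friction can keep its lower edge out on the wrong tray's rim until the pair is leaned farther back or shaken
- tile1_back (a point): middle of the plain back of tile1, 17 mm behind the face of its disc
- tile2_back (a point): middle of the plain back of tile2, alike
- pot: squat terracotta pot, 116 mm wide, 92 mm high, origin under its foot; a bystander, stands loose
- vase: terracotta vase, 100 mm wide, 150 mm high, origin under its foot; a bystander, stands loose
- tin: closed grey tin, 90 mm wide, 100 mm high, origin under its foot; a bystander, stands loose
Things that resemble listed ones, but are neither listed nor needed, are in the scene too. What is shaped like the part that bears tile1_face but turquoise is not meant. What is shaped like the rack2 but turquoise is not meant.

How it is judged:
By the outcome, as a careful person would: the job done as asked, in the order asked, and still so for the second after the job is handed in, with the robot touching nothing.
It also fails if it takes over 72 s, if anything falls off the work surface, if the arm or the gripper's body presses on something with over 40 N, if the wrist force passes 120 N, or if a joint passes its speed limit or range.

## Working session

There is one attempt and no reset: what is moved stays moved. The work goes in short steps, Python scripts to look and compute and a shell command to move; the robot and the scene stay as the last step left them, time stands still between calls to the robot, and variables do not carry over. Pictures are saved under pics/ and viewed, about 8 in all and at most 12, crops included, and the job is handed in when it is done.

```bash
ls; mkdir -p pics; python3 - <<'E'
from cell import r
import cv2,numpy as np
s=r.get_state();print({k:np.round(v,3).tolist() for k,v in s.items()}, r.tcp_to_grasp)
for n in("scene","side"):
    c=r.capture(n);cv2.imwrite(f"pics/{n}0.png",c["color"][...,::-1]);print(n,np.round(c["K"],1).tolist(),np.round(c["R"],3).tolist(),np.round(c["t"],3).tolist(), (-c["R"].T@c["t"]).round(3))
E
```

```text
pics
{'clock': 0.0, 'q': [1.141, 0.314, -0.048, 1.21, -0.0, 1.571], 'qd': [0.002, 0.0, -0.001, -0.0, 0.0, -0.0], 'tau': [-0.0, -53.959, 33.975, 0.019, -0.0, 0.0], 'tcp_pos': [0.25, 0.545, 0.23], 'tcp_rot': [0.691, -0.151, 0.151, -0.69], 'ft_force': [-0.225, 0.329, 0.481], 'torque': [0.079, -0.025, -0.025], 'grip_width': 0.086} 0.0187
scene [[489.1, 0.0, 318.6], [0.0, 489.1, 205.8], [0.0, 0.0, 1.0]] [[-0.706, 0.709, -0.009], [0.604, 0.595, -0.531], [-0.371, -0.38, -0.847]] [0.431, -0.297, 1.948] [1.206 0.611 1.496]
side [[382.6, 0.0, 319.3], [0.0, 382.6, 197.3], [0.0, 0.0, 1.0]] [[0.819, -0.574, -0.009], [-0.43, -0.602, -0.673], [0.381, 0.555, -0.739]] [-0.478, 0.332, 1.234] [ 0.064 -0.759  1.132]
```

View pics/scene0.png

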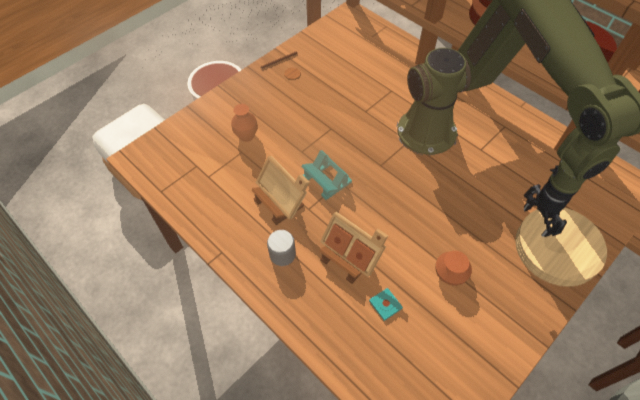

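View pics/side0.png

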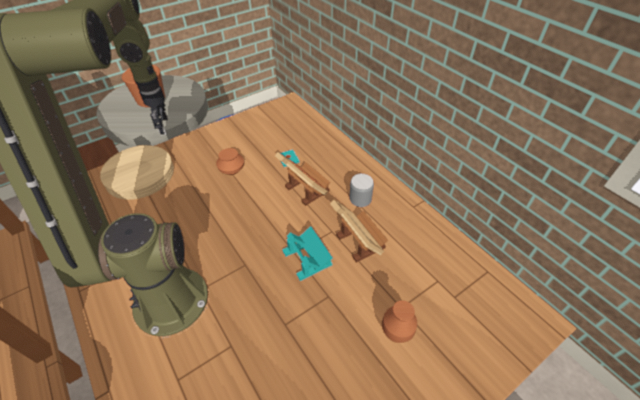

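The scene view shows the full tray near (352,245) and the empty one near (280,188). Both have tabs on the upper edge. The turquoise decoys are at (327,174) and (386,304). I'll zoom in on both views next.

```bash
python3 - <<'E'
import cv2,numpy as np
a=cv2.imread("pics/scene0.png")[145:295,235:400];b=cv2.imread("pics/side0.png")[140:265,265:400]
a=cv2.resize(a,None,fx=4,fy=4,interpolation=cv2.INTER_CUBIC);cv2.imwrite("pics/c1.png",a)
b=cv2.resize(b,None,fx=4.5,fy=4.5,interpolation=cv2.INTER_CUBIC);cv2.imwrite("pics/c2.png",b)
E
```

```text
(no output)
```

View pics/c1.png

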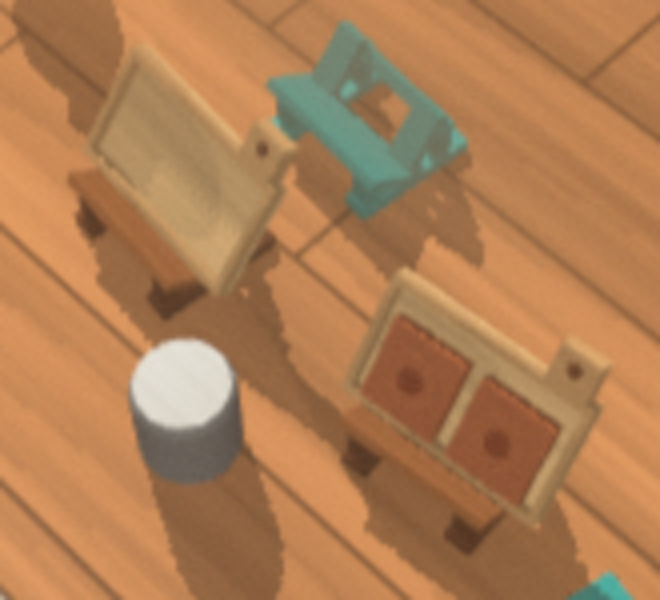

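View pics/c2.png

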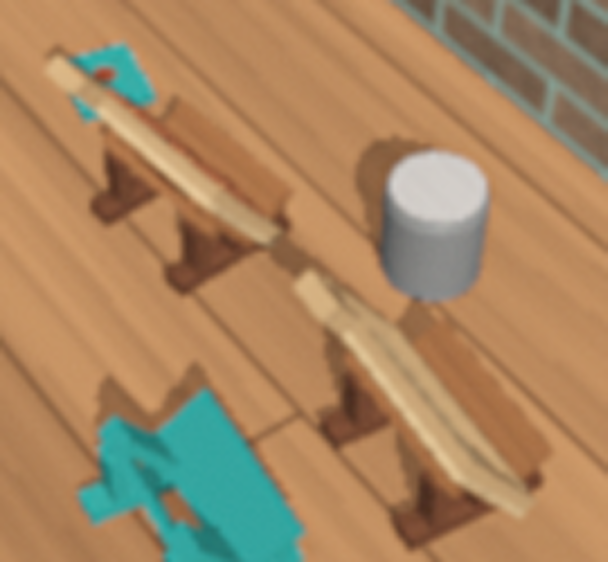

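Crop 1 gives the tray rim corners and tabs. Tray A's tab is at about (577,375) in the crop and tray B's at about (266,155). Both tabs are at the +y end. Next I'll cast rays at the known heights.

```bash
cat > h.py <<'E'
from cell import r
import numpy as np, cv2
from scipy.spatial.transform import Rotation as Ro
def ray(c,uv,z):
    d=c["R"].T@np.linalg.inv(c["K"])@np.r_[uv,1.]; o=-c["R"].T@c["t"]
    return o+d*(z-o[2])/d[2]
def proj(c,X):
    p=c["K"]@(c["R"]@np.asarray(X)+c["t"]); return p[:2]/p[2]
def tilt(yaw,a=35):   # tray frame: columns x(down slope) y z(out)
    a=np.radians(a); B=np.array([[np.sin(a),0,np.cos(a)],[0,1,0],[-np.cos(a),0,np.sin(a)]])
    return Ro.from_euler('z',yaw).as_matrix()@B
def goal(p,R):  # p world TCP target, R tool axes; report turn/shift in present tool axes
    s=r.get_state(); R0=Ro.from_quat(s["tcp_rot"]).as_matrix()
    print("turn",Ro.from_matrix(R0.T@R).as_rotvec().round(4).tolist(),"shift",(R0.T@(np.asarray(p)-s["tcp_pos"])).round(4).tolist(),
      "tcp",np.round(s["tcp_pos"],4),"q",np.round(s["q"],2),"w",round(s["grip_width"],4),"f",np.round(s["ft_force"],1),"t",round(s["clock"],2))
E
python3 - <<'E'
from h import *
c=r.capture("scene")
for n,P in dict(A=[(403,278),(597,410),(533,522),(350,388)],B=[(140,50),(280,190),(220,293),(92,150)]).items():
    X=[ray(c,np.array(p)/4+[235,145],z) for p,z in zip(P,[.1436,.1436,.0453,.0453])]
    print(n,np.round(X,4).tolist()); d1=X[1]-X[0];d2=X[2]-X[3]
    print(np.linalg.norm(d1),np.linalg.norm(d2),[np.arctan2(-d[0],d[1]) for d in(d1,d2)],np.mean(X,0))
for n,p,z in [("tin",(185,385),.1)]: print(n,ray(c,np.array(p)/4+[235,145],z))
for n,p in dict(vase=(246,137),pot=(455,282)).items(): print(n,ray(c,p,0))
s=r.get_state();print(Ro.from_quat(s["tcp_rot"]).as_matrix().round(2))
w=r.capture("wrist");R0=Ro.from_quat(s["tcp_rot"]).as_matrix();print(w["K"].round(0).tolist(),(R0.T@(-w["R"].T@w["t"]-s["tcp_pos"])).round(3),(w["R"]@R0).round(2))
E
```

```text
A [[0.5979, 0.0674, 0.1436], [0.5786, 0.2568, 0.1436], [0.6455, 0.2605, 0.0453], [0.6623, 0.0706, 0.0453]]
0.19037754025704864 0.1905682439171207 [np.float64(0.10140856729868769), np.float64(0.08839500948030882)] [0.62106307 0.16380512 0.09445   ]
B [[0.5913, -0.2562, 0.1436], [0.608, -0.0644, 0.1436], [0.6753, -0.074, 0.0453], [0.6534, -0.2657, 0.0453]]
0.19248098068372743 0.19289185002108014 [np.float64(-0.08676923379906035), np.float64(-0.11362853916097754)] [ 0.63198325 -0.16508847  0.09445   ]
tin [ 0.77429979 -0.00560835  0.1       ]
vase [ 0.52408971 -0.49230698  0.        ]
pot [0.44534846 0.467202   0.        ]
[[ 0.91 -0.    0.42]
 [-0.42 -0.    0.91]
 [ 0.   -1.   -0.  ]]
[[314.0, 0.0, 318.0], [0.0, 314.0, 198.0], [0.0, 0.0, 1.0]] [-0.075 -0.143  0.001] [[-0.    0.    1.  ]
 [ 0.96 -0.29  0.  ]
 [ 0.29  0.96 -0.  ]]
```

```bash
cat >> h.py <<'E'
def plan(p,R,n=0,v=.048,w=8.4):
    """straight move to TCP p, tool axes R in n rows (or as fast as allowed): chunk ends for 5-row calls"""
    s=r.get_state(); p0=np.array(s["tcp_pos"]); R0=Ro.from_quat(s["tcp_rot"]); R=Ro.from_matrix(R)
    rv=(R0.inv()*R).as_rotvec(); d=np.asarray(p)-p0
    n=max(n,int(np.ceil(max(np.linalg.norm(d)/v,np.degrees(np.linalg.norm(rv))/w))),1)
    print("t",round(s["clock"],2),"tcp",p0.round(4),"q",np.round(s["q"],2),"grip",round(s["grip_width"],4),"f",np.round(s["ft_force"],1),"rows",n)
    for k in range(0,n,5):
        e=min(k+5,n); Rk=R0*Ro.from_rotvec(rv*k/n)
        print(e-k,"rows to",(Ro.from_rotvec(rv*(e-k)/n).as_rotvec()).round(3).tolist(),(Rk.inv().apply(d*(e-k)/n)).round(4).tolist())
def tool(yaw,a=35,flip=0):  # tool y down slope, tool z = out of rack (or flipped)
    T=tilt(yaw,a); s=-1 if flip else 1
    return np.c_[-s*T[:,1],T[:,0],s*T[:,2]]
E
python3 - <<'E'
from h import *
plan([.60,.09,.36],tool(0,0))
E
```

```text
t 0.2 tcp [0.2499 0.5451 0.2307] q [ 1.14  0.31 -0.05  1.21  0.    1.57] grip 0.085 f [-0.2  0.6 -0.2] rows 13
5 rows to [0.0, 0.439, 0.0] [0.1954, -0.0496, -0.1031]
5 rows to [0.0, 0.439, 0.0] [0.2206, -0.0497, -0.0103]
3 rows to [0.0, 0.263, 0.0] [0.1224, -0.0298, 0.0507]
```

```bash
python3 -m inch '[[[0,0.088,0],[0.039,-0.01,-0.021],0.085],[[0,0.176,0],[0.078,-0.02,-0.041],0.085],[[0,0.263,0],[0.117,-0.03,-0.062],0.085],[[0,0.351,0],[0.156,-0.04,-0.082],0.085],[[0,0.439,0],[0.195,-0.05,-0.103],0.085]]' && python3 -m inch '[[[0,0.088,0],[0.044,-0.01,-0.002],0.085],[[0,0.176,0],[0.088,-0.02,-0.004],0.085],[[0,0.263,0],[0.132,-0.03,-0.006],0.085],[[0,0.351,0],[0.176,-0.04,-0.008],0.085],[[0,0.439,0],[0.221,-0.05,-0.01],0.085]]' && python3 -m inch '[[[0,0.088,0],[0.041,-0.01,0.017],0.085],[[0,0.176,0],[0.082,-0.02,0.034],0.085],[[0,0.263,0],[0.122,-0.03,0.051],0.085],[[0,0.263,0],[0.122,-0.03,0.051],0.085]]'
python3 - <<'E'
from h import *
plan([.60,.09,.36],tool(0,0))
w=r.capture("wrist");cv2.imwrite("pics/wA.png",w["color"][...,::-1]);np.savez("wA.npz",**w)
E
```

```text
clock: 0.7
tcp_pos: [0.385, 0.3688, 0.2812]
tcp_rot: [0.641, -0.299, 0.299, -0.641]
ft_force: [1.5, 0.1, -0.5]
grip_width: 0.0852
clock: 1.2
tcp_pos: [0.5202, 0.1916, 0.3317]
tcp_rot: [0.56, -0.432, 0.432, -0.559]
ft_force: [1.1, 1.2, 0.9]
grip_width: 0.0849
clock: 1.6
tcp_pos: [0.6033, 0.0824, 0.3619]
tcp_rot: [0.497, -0.503, 0.504, -0.496]
ft_force: [-0.2, 0.6, 0.6]
grip_width: 0.085
t 1.6 tcp [0.6033 0.0824 0.3619] q [ 0.14  0.32  0.25  1.5  -0.    1.72] grip 0.085 f [-0.2  0.6  0.6] rows 1
1 rows to [-0.001, -0.014, 0.002] [-0.0076, 0.0019, -0.0034]
```

View pics/wA.png

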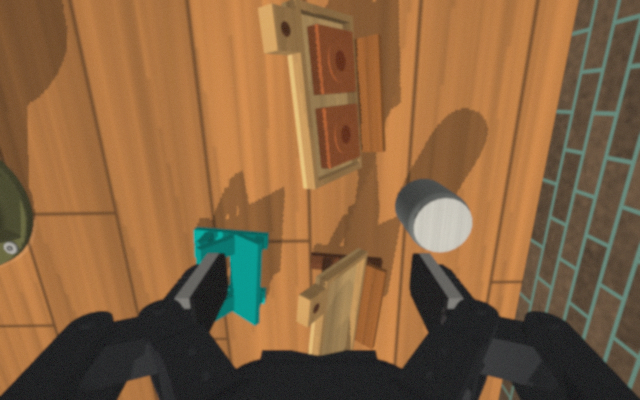

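The wrist view shows tray A around x 262–384, y 0–187, with its ledge's front edge running from (380,35) to (385,151). Tray B is partly hidden by the fingers. I'll shift to the same view over B.

```bash
python3 -m inch '[[[0,0,0],[0.048,0.001,0],0.085],[[0,0,0],[0.096,0.001,0],0.085],[[0,0,0],[0.144,0.001,0],0.085],[[0,0,0],[0.192,0.001,0],0.085],[[0,0,0],[0.24,0.001,0],0.085]]' >/dev/null&& python3 -m inch '[[[0,0,0],[0.045,0.001,0],0.085],[[0,0,0],[0.07,0.001,0],0.085],[[0,0,0],[0.07,0.001,0],0.085]]'
python3 - <<'E'
from h import *
w=r.capture("wrist");np.savez("wB.npz",**w);a=np.load("wA.npz")
f=lambda i:cv2.resize(np.ascontiguousarray(i[0:195,255:390,::-1]),None,fx=2.9,fy=2.9,interpolation=cv2.INTER_CUBIC)
cv2.imwrite("pics/wAB.png",np.hstack([f(a["color"]),f(w["color"])]))
E
```

```text
clock: 2.45
tcp_pos: [0.5973, -0.2277, 0.3585]
tcp_rot: [-0.498, 0.503, -0.502, 0.497]
ft_force: [-0.8, 0.9, -0.3]
grip_width: 0.085
```

View pics/wAB.png

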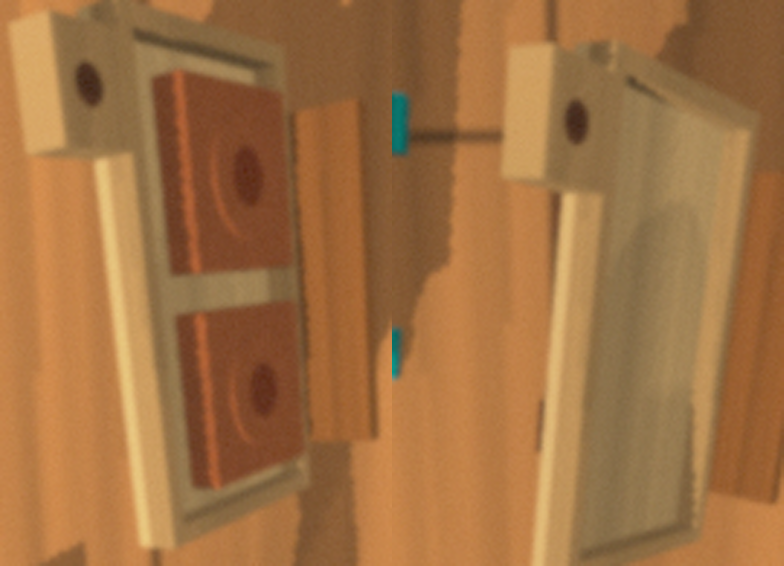

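The composite shows both trays seated, with rims, tab corners and ledge ends clear, and the tiles against A's lower wall. I'll cast these corners to their known heights.

```bash
python3 - <<'E'
from h import *
c35,s35=np.cos(np.radians(35)),np.sin(np.radians(35))
zf=lambda x,z:.0893-x*c35+z*s35   # height of tray-frame (x,z)
for n,off,pts in [("A",0,{"LE+":((285,47),60,100,9),"LE-":((307,488),60,-100,9),"UE-":((178,546),-60,-100,9),"UB-":((143,546),-60,-100,-9),"Tf+":((52,12),-96,90,9),"Tf-":((67,155),-96,50,9),"Tb-":((30,153),-96,50,-9),"Tb+":((12,22),-96,90,-9),"Uf":((131,153),-60,50,9)}),
 ("B",391.5,{"LE+":((757,122),60,100,9),"LE-":((697,541),60,-100,9),"Uf":((602,193),-60,50,9),"Tf+":((554,45),-96,90,9),"Tf-":((547,185),-96,50,9),"Tb+":((510,46),-96,90,-9),"Tb-":((503,177),-96,50,-9)})]:
    w=dict(np.load(f"w{n}.npz")); X=[];M=[]
    for k,(p,x,y,z) in pts.items():
        X.append(ray(w,(np.array(p)-[off,0]+.0)/2.9+[255,0],zf(x/1e3,z/1e3))); M.append([x/1e3*s35+z/1e3*c35,y/1e3])
    X=np.array(X);M=np.array(M)
    # rigid 2D fit: world xy = c + Rz(yaw) M
    mc,xc=M.mean(0),X[:,:2].mean(0); a=(X[:,0]-xc[0])+1j*(X[:,1]-xc[1]); b=(M[:,0]-mc[0])+1j*(M[:,1]-mc[1])
    yaw=np.angle((a*b.conj()).sum()); sc=abs((a*b.conj()).sum())/(abs(b)**2).sum()
    Rz=np.array([[np.cos(yaw),-np.sin(yaw)],[np.sin(yaw),np.cos(yaw)]]); ctr=xc-Rz@mc
    print(n,"mid",ctr.round(4),"yaw",yaw.round(4),"scale",sc.round(3)); print(((X[:,:2]-ctr)@Rz-M).round(4).tolist())
    L=[((355,99),(372,440))] if n=="A" else []
    for l in L:
        for p in l: q=ray(w,np.array(p)/2.9+[255,0],.0648); print("ledge in tray frame",(Rz.T@(q[:2]-ctr)).round(4))
    print("cam",(-w["R"].T@w["t"]).round(3))
    if n=="B":
        img=np.ascontiguousarray(w["color"][40:190,380:430,::-1]); cv2.imwrite("pics/wBl.png",cv2.resize(img,None,fx=4,fy=4,interpolation=cv2.INTER_CUBIC))
E
```

```text
A mid [0.6188 0.1593] yaw 0.0852 scale 0.998
[[0.0001, 0.0005], [-0.0017, -0.0012], [0.0013, 0.0014], [0.001, 0.0], [0.0002, -0.0003], [-0.0006, -0.0024], [0.0005, 0.001], [0.0004, 0.0008], [-0.0011, 0.0003]]
ledge in tray frame [0.0685 0.0732]
ledge in tray frame [ 0.0705 -0.0764]
cam [0.604 0.158 0.505]
B mid [ 0.6295 -0.1706] yaw -0.1136 scale 0.996
[[-0.0009, -0.0017], [0.0003, 0.0003], [-0.0003, 0.0011], [-0.0004, 0.0002], [0.0014, -0.0013], [-0.0005, 0.0007], [0.0004, 0.0007]]
cam [ 0.599 -0.152  0.502]
```

```bash
cat >> h.py <<'E'
from numpy import array
A=(array([.6188,.1593,.0893]),.0852); B=(array([.6295,-.1706,.0893]),-.1136)
def at(S,x,y,z,flip=0,a=35): return S[0]+tilt(S[1])@array([x,y,z]), tool(S[1],a,flip)
E
python3 - <<'E'
from h import *
plan(*at(B,-.15,.07,0)); print(B[0]+tilt(B[1])@[-.06,.07,0])
E
```

```text
t 2.5 tcp [ 0.5976 -0.2259  0.3588] q [-0.36  0.39  0.34  1.53  0.    1.22] grip 0.0848 f [-0.2  0.5 -0.2] rows 5
5 rows to [0.612, 0.101, -0.033] [-0.1341, 0.1468, -0.0465]
[ 0.60324214 -0.09715009  0.13844912]
```

```bash
python3 -m inch '[[[0.122,0.02,-0.006],[-0.027,0.029,-0.009],0.06],[[0.245,0.04,-0.013],[-0.054,0.059,-0.019],0.06],[[0.367,0.06,-0.02],[-0.08,0.088,-0.028],0.06],[[0.49,0.08,-0.026],[-0.107,0.117,-0.037],0.06],[[0.612,0.101,-0.033],[-0.134,0.147,-0.0465],0.06]]' >/dev/null;  python3 -m inch '[[[0,0,0],[0,0,0],0.06],[[0,0,0],[0,0,0],0.06]]'
python3 - <<'E'
from h import *
plan(*at(B,-.15,.07,0));plan(*at(B,-.06,.07,0),n=4)
E
```

```text
clock: 3.2
tcp_pos: [0.5531, -0.1038, 0.2261]
tcp_rot: [0.339, -0.37, 0.64, -0.582]
ft_force: [1.4, 0.0, 1.9]
grip_width: 0.0599
t 3.2 tcp [ 0.5531 -0.1038  0.2261] q [-0.22 -0.15 -0.71  0.49  0.06  1.46] grip 0.0599 f [1.4 0.  1.9] rows 1
1 rows to [0.092, 0.02, -0.008] [-0.0124, 0.0109, -0.0089]
t 3.2 tcp [ 0.5531 -0.1038  0.2261] q [-0.22 -0.15 -0.71  0.49  0.06  1.46] grip 0.0599 f [1.4 0.  1.9] rows 4
4 rows to [0.092, 0.02, -0.008] [-0.0116, 0.1005, -0.0006]
```

```bash
python3 -m inch '[[[0.092,0.02,-0.008],[-0.012,0.011,-0.009],0.06],[[0.092,0.02,-0.008],[-0.012,0.011,-0.009],0.06]]'
python3 - <<'E'
from h import *
plan(*at(B,-.06,.07,0),n=4)
E
```

```text
clock: 3.4
tcp_pos: [0.5449, -0.0884, 0.2045]
tcp_rot: [0.311, -0.348, 0.659, -0.59]
ft_force: [-2.6, 0.6, -2.4]
grip_width: 0.0601
t 3.4 tcp [ 0.5449 -0.0884  0.2045] q [-0.19 -0.2  -0.86  0.32  0.04  1.51] grip 0.0601 f [-2.6  0.6 -2.4] rows 4
4 rows to [0.011, 0.002, -0.003] [0.0024, 0.0878, 0.0114]
```

```bash
python3 -m inch '[[[0.011,0.002,-0.003],[0.001,0.02,0.0085],0.06],[[0.011,0.002,-0.003],[0.0024,0.05,0.0114],0.06],[[0.011,0.002,-0.003],[0.0024,0.07,0.0114],0.06],[[0.011,0.002,-0.003],[0.0024,0.088,0.0114],0.06],[[0.011,0.002,-0.003],[0.0024,0.088,0.0114],0.06]]'
python3 - <<'E'
from h import *
plan(*at(B,-.06,.07,0),n=4)
w=r.capture("wrist");cv2.imwrite("pics/g1.png",w["color"][...,::-1])
E
```

```text
clock: 3.9
tcp_pos: [0.607, -0.0972, 0.1394]
tcp_rot: [0.308, -0.344, 0.661, -0.591]
ft_force: [-0.0, -0.5, -0.2]
grip_width: 0.06
t 3.9 tcp [ 0.607  -0.0972  0.1394] q [-0.18  0.01 -0.85  0.1   0.04  1.52] grip 0.06 f [-0.  -0.5 -0.2] rows 4
4 rows to [0.0, 0.001, -0.001] [0.0004, -0.0013, -0.0036]
```

View pics/g1.png

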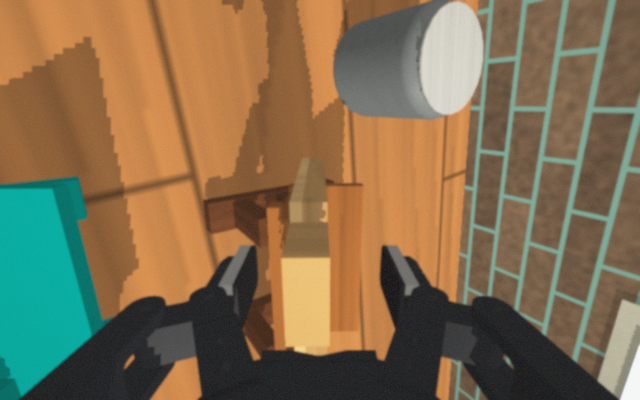

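Seven pictures viewed so far. The tab spans x 283–330 and lies between the pads (245 and 393), about 4 mm off centre towards −z, which matches the computed correction. I'll correct that and close.

```bash
python3 -m inch '[[[0,0,0],[0,-0.001,-0.004],0.06],[[0,0,0],[0,-0.001,-0.004],0.035],[[0,0,0],[0,-0.001,-0.004],0.01],[[0,0,0],[0,-0.001,-0.004],0.01],[[0,0,0],[0,-0.001,-0.004],0.01]]' 70;python3 -m inch '[[[0,0,0],[0,0,0],0.01],[[0,0,0],[0,0,0],0.01]]'
python3 - <<'E'
from h import *
plan(*at(B,-.06,.07,0),n=4)
plan(*at(B,-.15,.07,0.0),n=4)
E
```

```text
clock: 4.45
tcp_pos: [0.6023, -0.0967, 0.1393]
tcp_rot: [0.308, -0.344, 0.662, -0.591]
ft_force: [-6.6, 1.3, 7.0]
grip_width: 0.0177
clock: 4.65
tcp_pos: [0.6022, -0.0967, 0.1395]
tcp_rot: [0.307, -0.344, 0.662, -0.591]
ft_force: [-0.5, -0.3, -0.6]
grip_width: 0.0174
t 4.65 tcp [ 0.6022 -0.0967  0.1395] q [-0.18 -0.   -0.86  0.1   0.04  1.51] grip 0.0174 f [-0.5 -0.3 -0.6] rows 4
4 rows to [-0.001, 0.002, -0.001] [0.0004, 0.0015, 0.0003]
t 4.65 tcp [ 0.6022 -0.0967  0.1395] q [-0.18 -0.   -0.86  0.1   0.04  1.51] grip 0.0174 f [-0.5 -0.3 -0.6] rows 4
4 rows to [-0.001, 0.002, -0.001] [0.0003, -0.0885, 0.0004]
```

```bash
python3 -m inch '[[[0,0,0],[0,-0.02,0.003],0.01],[[0,0,0],[0,-0.04,0.008],0.01],[[0,0,0],[0,-0.065,0.014],0.01],[[0,0,0],[0,-0.09,0.02],0.01],[[0,0,0],[0,-0.09,0.02],0.01]]' 
python3 - <<'E'
from h import *
plan([.57,-.07,.33],tool(-.1136,10),n=5)
E
```

```text
clock: 5.15
tcp_pos: [0.5681, -0.093, 0.2284]
tcp_rot: [0.306, -0.342, 0.663, -0.592]
ft_force: [-0.0, -0.3, -0.8]
grip_width: 0.0172
t 5.15 tcp [ 0.5681 -0.093   0.2284] q [-0.19 -0.19 -0.8   0.35  0.04  1.51] grip 0.0172 f [-0.  -0.3 -0.8] rows 5
5 rows to [-0.443, 0.002, -0.0] [-0.023, -0.0833, 0.0582]
```

```bash
python3 -m inch '[[[-0.09,0,0],[-0.005,-0.017,0.012],0.01],[[-0.18,0,0],[-0.009,-0.033,0.023],0.01],[[-0.27,0,0],[-0.014,-0.05,0.035],0.01],[[-0.36,0,0],[-0.019,-0.067,0.047],0.01],[[-0.443,0,0],[-0.023,-0.083,0.058],0.01]]' 
python3 - <<'E'
from h import *
plan([.57,0.0,.34],tool(1.5,0),n=12)
E
```

```text
clock: 5.65
tcp_pos: [0.5704, -0.0697, 0.3296]
tcp_rot: [0.429, -0.48, 0.57, -0.51]
ft_force: [0.5, -0.5, -2.2]
grip_width: 0.0172
t 5.65 tcp [ 0.5704 -0.0697  0.3296] q [-0.12  0.09 -0.11  1.19  0.    1.56] grip 0.0172 f [ 0.5 -0.5 -2.2] rows 12
5 rows to [-0.055, -0.67, 0.057] [-0.0288, -0.0049, -0.0026]
5 rows to [-0.055, -0.67, 0.057] [-0.0245, -0.0037, 0.0157]
2 rows to [-0.022, -0.268, 0.023] [-0.0039, -0.0015, 0.011]
```

```bash
python3 -m inch '[[[-0.011,-0.134,0.011],[-0.006,-0.001,0],0.01],[[-0.022,-0.268,0.022],[-0.012,-0.002,-0.001],0.01],[[-0.033,-0.402,0.034],[-0.017,-0.003,-0.001],0.01],[[-0.044,-0.536,0.045],[-0.023,-0.004,-0.002],0.01],[[-0.055,-0.67,0.057],[-0.029,-0.005,-0.003],0.01]]' >/dev/null; python3 -m inch '[[[-0.011,-0.134,0.011],[-0.005,-0.001,0.003],0.01],[[-0.022,-0.268,0.022],[-0.01,-0.002,0.006],0.01],[[-0.033,-0.402,0.034],[-0.015,-0.003,0.01],0.01],[[-0.044,-0.536,0.045],[-0.02,-0.004,0.013],0.01],[[-0.055,-0.67,0.057],[-0.0245,-0.004,0.016],0.01]]' 
python3 - <<'E'
from h import *
plan([.59,.07,.34],tool(A[1],10,1),n=14)
print(at(A,-.15,-.0696,.06,1))
E
```

```text
clock: 6.65
tcp_pos: [0.5703, -0.0109, 0.3349]
tcp_rot: [-0.691, 0.109, -0.122, 0.704]
ft_force: [-1.0, -0.6, -1.9]
grip_width: 0.0174
t 6.65 tcp [ 0.5703 -0.0109  0.3349] q [-0.03  0.22  0.06  1.39  0.02  0.3 ] grip 0.0174 f [-1.  -0.6 -1.9] rows 14
5 rows to [-0.04, -0.707, -0.05] [-0.0026, -0.0012, 0.0297]
5 rows to [-0.04, -0.707, -0.05] [0.0173, -0.002, 0.0242]
4 rows to [-0.032, -0.566, -0.04] [0.0231, -0.0011, 0.0056]
(array([0.58796921, 0.08681346, 0.24658739]), array([[-0.08509696,  0.57149589, -0.81618071],
       [ 0.99637268,  0.04880961, -0.06970735],
       [ 0.        , -0.81915204, -0.57357644]]))
```

```bash
python3 -m inch '[[[-0.008,-0.141,-0.01],[0,0,0.006],0.01],[[-0.016,-0.283,-0.02],[-0.001,0,0.012],0.01],[[-0.024,-0.424,-0.03],[-0.001,0,0.018],0.01],[[-0.032,-0.566,-0.04],[-0.002,-0.001,0.024],0.01],[[-0.04,-0.707,-0.05],[-0.003,-0.001,0.03],0.01]]' >/dev/null; python3 -m inch '[[[-0.008,-0.141,-0.01],[0.003,0,0.005],0.01],[[-0.016,-0.283,-0.02],[0.007,0,0.01],0.01],[[-0.024,-0.424,-0.03],[0.01,0,0.015],0.01],[[-0.032,-0.566,-0.04],[0.014,-0.001,0.02],0.01],[[-0.04,-0.707,-0.05],[0.017,-0.002,0.024],0.01]]' >/dev/null; python3 -m inch '[[[-0.008,-0.141,-0.01],[0.006,0,0.001],0.01],[[-0.016,-0.283,-0.02],[0.012,0,0.003],0.01],[[-0.024,-0.424,-0.03],[0.018,0,0.004],0.01],[[-0.032,-0.566,-0.04],[0.023,-0.001,0.006],0.01],[[-0.032,-0.566,-0.04],[0.023,-0.001,0.006],0.01]]' 
python3 - <<'E'
from h import *
plan(*at(A,-.15,-.0696,.06,1),n=6)
E
```

```text
clock: 8.15
tcp_pos: [0.5892, 0.0713, 0.3338]
tcp_rot: [0.514, 0.566, -0.478, -0.433]
ft_force: [-0.1, -0.1, -2.1]
grip_width: 0.0175
t 8.15 tcp [0.5892 0.0713 0.3338] q [ 0.12  0.13 -0.06  1.21 -0.01 -1.54] grip 0.0175 f [-0.1 -0.1 -2.1] rows 6
5 rows to [-0.368, 0.01, 0.002] [0.0131, 0.0716, 0.012]
1 rows to [-0.074, 0.002, 0.0] [0.0026, 0.0125, 0.0074]
```

```bash
python3 -m inch '[[[-0.074,0,0],[0.003,0.014,0.001],0.01],[[-0.147,0,0],[0.005,0.028,0.003],0.01],[[-0.22,0,0],[0.008,0.043,0.006],0.01],[[-0.294,0.01,0],[0.01,0.057,0.009],0.01],[[-0.368,0.01,0.002],[0.013,0.072,0.012],0.01]]' >/dev/null; python3 -m inch '[[[-0.074,0,0],[0.003,0.012,0.007],0.01],[[-0.074,0,0],[0.003,0.012,0.007],0.01]]'
python3 - <<'E'
from h import *
plan(*at(A,-.15,-.0696,.06,1))
plan(*at(A,-.067,-.0696,.031,1),n=10)
E
```

```text
clock: 8.85
tcp_pos: [0.5803, 0.0856, 0.2362]
tcp_rot: [0.599, 0.65, -0.343, -0.317]
ft_force: [-0.9, -0.7, -2.0]
grip_width: 0.0172
t 8.85 tcp [0.5803 0.0856 0.2362] q [ 0.18 -0.16 -0.74  0.39 -0.05 -1.49] grip 0.0172 f [-0.9 -0.7 -2. ] rows 1
1 rows to [-0.011, -0.004, -0.001] [0.0006, -0.0042, -0.0123]
t 8.85 tcp [0.5803 0.0856 0.2362] q [ 0.18 -0.16 -0.74  0.39 -0.05 -1.49] grip 0.0172 f [-0.9 -0.7 -2. ] rows 10
5 rows to [-0.006, -0.002, -0.001] [0.0003, 0.0396, 0.0079]
5 rows to [-0.006, -0.002, -0.001] [0.0003, 0.0395, 0.0081]
```

```bash
python3 -m inch '[[[-0.011,-0.004,-0.001],[0,0.016,0.004],0.01],[[-0.011,-0.004,-0.001],[0,0.032,0.007],0.01],[[-0.011,-0.004,-0.001],[0,0.048,0.01],0.01],[[-0.011,-0.004,-0.001],[0,0.064,0.014],0.01],[[-0.011,-0.004,-0.001],[0.0006,0.076,0.018],0.01]]' >/dev/null; python3 -m inch '[[[0,0,0],[0,0.003,0],0.01],[[0,0,0],[0,0.003,0],0.01]]'
python3 - <<'E'
from h import *
plan(*at(A,-.067,-.0696,.029,1))
plan(*at(A,-.0615,-.0696,.029,1))
w=r.capture("wrist");s=r.capture("scene")
a=cv2.resize(np.ascontiguousarray(s["color"][195:295,310:400]),None,fx=4,fy=4,interpolation=cv2.INTER_CUBIC)
b=cv2.resize(w["color"],(640,400))[:, 120:520]
cv2.imwrite("pics/p2.png",np.hstack([a,b])[...,::-1])
E
```

```text
clock: 9.55
tcp_pos: [0.6139, 0.0887, 0.1622]
tcp_rot: [0.601, 0.652, -0.339, -0.314]
ft_force: [-0.9, -0.7, -2.0]
grip_width: 0.0174
t 9.55 tcp [0.6139 0.0887 0.1622] q [ 0.17 -0.01 -0.81  0.17 -0.05 -1.5 ] grip 0.0174 f [-0.9 -0.7 -2. ] rows 1
1 rows to [-0.001, -0.004, -0.001] [0.0003, -0.001, 0.0039]
t 9.55 tcp [0.6139 0.0887 0.1622] q [ 0.17 -0.01 -0.81  0.17 -0.05 -1.5 ] grip 0.0174 f [-0.9 -0.7 -2. ] rows 1
1 rows to [-0.001, -0.004, -0.001] [0.0003, 0.0045, 0.0039]
```

View pics/p2.png

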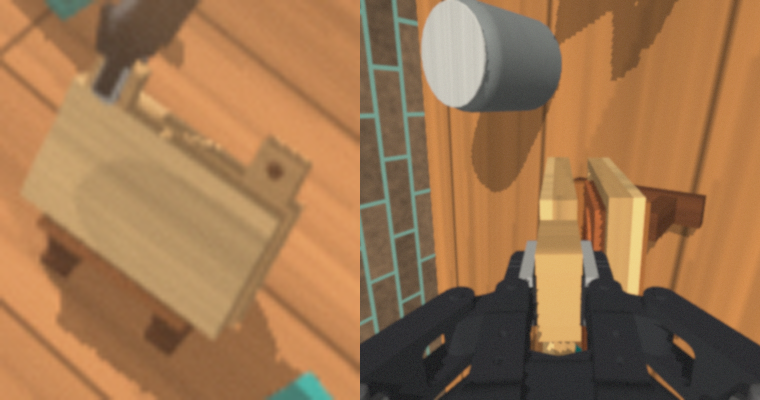

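Eight viewed. The cap stands parallel in front of tray A with a gap, and the tiles are visible between them. Now I'll lower it to the ledge.

```bash
python3 -m inch '[[[-0.001,-0.004,0],[0,0.001,0.003],0.01],[[-0.001,-0.004,0],[0,0.003,0.003],0.01],[[-0.001,-0.004,0],[0,0.004,0.003],0.01],[[-0.001,-0.004,0],[0,0.004,0.003],0.01]]'; python3 -m inch '[[[0,0,0],[0,0.001,0],0.01],[[0,0,0],[0,0.002,0],0.01],[[0,0,0],[0,0.002,0],0.01]]'
python3 - <<'E'
from h import *
plan(*at(A,-.0615,-.0696,.029,1))
E
```

```text
clock: 10.05
tcp_pos: [0.6133, 0.0887, 0.1578]
tcp_rot: [0.6, 0.653, -0.34, -0.312]
ft_force: [-0.9, 0.6, -1.5]
grip_width: 0.0172
clock: 10.35
tcp_pos: [0.6145, 0.0881, 0.1568]
tcp_rot: [0.601, 0.653, -0.34, -0.311]
ft_force: [-7.3, -4.6, 6.4]
grip_width: 0.017
t 10.35 tcp [0.6145 0.0881 0.1568] q [ 0.17 -0.01 -0.82  0.14 -0.05 -1.5 ] grip 0.017 f [-7.3 -4.6  6.4] rows 1
1 rows to [0.002, 0.0, -0.002] [0.001, -0.0002, 0.0013]
```

```bash
python3 -m inch '[[[0.002,0,-0.002],[0.001,-0.0003,0.003],0.01],[[0.002,0,-0.002],[0.001,-0.0003,0.006],0.01],[[0.002,0,-0.002],[0.001,-0.0003,0.009],0.01],[[0.002,0,-0.002],[0.001,-0.0003,0.011],0.01],[[0.002,0,-0.002],[0.001,-0.0003,0.011],0.01]]'
python3 - <<'E'
from h import *
plan(*at(A,-.0615,-.0696,.018,1))
E
```

```text
clock: 10.85
tcp_pos: [0.6054, 0.0886, 0.1509]
tcp_rot: [0.6, 0.654, -0.34, -0.312]
ft_force: [0.2, 0.4, 1.0]
grip_width: 0.0172
t 10.85 tcp [0.6054 0.0886 0.1509] q [ 0.17 -0.01 -0.84  0.13 -0.05 -1.5 ] grip 0.0172 f [0.2 0.4 1. ] rows 1
1 rows to [0.001, 0.0, 0.0] [-0.0003, 0.0001, 0.0014]
```

```bash
python3 -m inch '[[[0.001,0,0],[0,0,0.001],0.01],[[0.001,0,0],[0,0,0.0018],0.01],[[0.001,0,0],[0,0,0.0018],0.01]]'; python3 -m inch '[[[0,0,0],[0,0,0.001],0.01],[[0,0,0],[0,0,0.0015],0.01]]'
python3 - <<'E'
from h import *
plan(*at(A,-.0615,-.0696,.018,1))
w=r.capture("wrist");s=r.capture("scene");d=r.capture("side")
f=lambda i,x,y,k:cv2.resize(np.ascontiguousarray(i["color"][y:y+400//k,x:x+800//k//2]),None,fx=k,fy=k,interpolation=cv2.INTER_CUBIC)
cv2.imwrite("pics/p3.png",np.hstack([f(s,310,195,4),f(w,120+100,140,2)])[...,::-1])
E
```

```text
clock: 11.15
tcp_pos: [0.6049, 0.0887, 0.1507]
tcp_rot: [0.6, 0.654, -0.34, -0.312]
ft_force: [2.7, 0.6, 0.2]
grip_width: 0.0171
clock: 11.35
tcp_pos: [0.6045, 0.0888, 0.1506]
tcp_rot: [0.6, 0.654, -0.339, -0.311]
ft_force: [4.3, 0.8, -0.3]
grip_width: 0.017
t 11.35 tcp [0.6045 0.0888 0.1506] q [ 0.17 -0.02 -0.85  0.13 -0.05 -1.5 ] grip 0.017 f [ 4.3  0.8 -0.3] rows 1
1 rows to [0.003, -0.0, 0.001] [-0.0005, 0.0004, 0.0006]
```

View pics/p3.png

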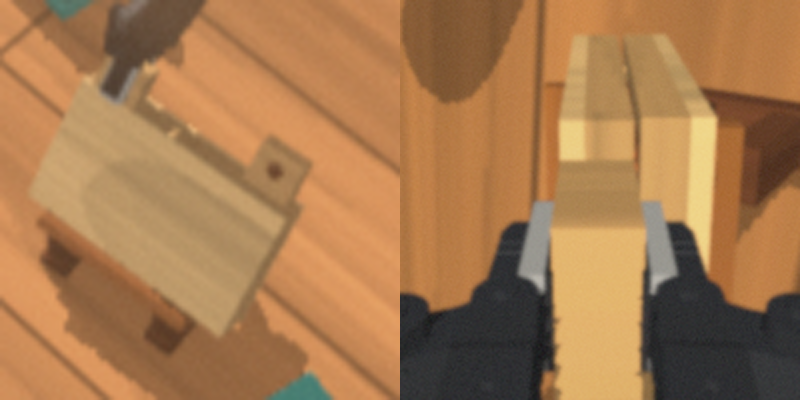

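Nine viewed. The trays are rim to rim apart from a hairline at the −y top, and their ends are aligned. I'll release, back off and go to the middle of the upper edge.

```bash
python3 -m inch '[[[0,0,0],[0,0,0],0.022],[[0,0,0],[0,-0.003,0],0.03],[[0,0,0],[0,-0.02,0],0.045],[[0,0,0],[0,-0.045,0],0.06],[[0,0,0],[0,-0.07,0],0.07]]'
python3 - <<'E'
from h import *
plan(*at(A,-.125,0,.009,1))
plan(*at(A,-.033,0,.009,1))
E
```

```text
clock: 12.0
tcp_pos: [0.5623, 0.0848, 0.2069]
tcp_rot: [0.6, 0.653, -0.34, -0.312]
ft_force: [0.6, -0.1, -0.5]
grip_width: 0.07
t 12.0 tcp [0.5623 0.0848 0.2069] q [ 0.18 -0.18 -0.84  0.3  -0.06 -1.49] grip 0.07 f [ 0.6 -0.1 -0.5] rows 2
2 rows to [-0.0, 0.0, 0.0] [0.0694, 0.0072, 0.0071]
t 12.0 tcp [0.5623 0.0848 0.2069] q [ 0.18 -0.18 -0.84  0.3  -0.06 -1.49] grip 0.07 f [ 0.6 -0.1 -0.5] rows 3
3 rows to [-0.0, 0.0, 0.0] [0.0694, 0.0992, 0.0071]
```

```bash
python3 -m inch '[[[0,0,0],[0.035,0.001,0.003],0.075],[[0,0,0],[0.0694,0.003,0.007],0.075],[[0,0,0],[0.0694,0.02,0.007],0.075],[[0,0,0],[0.0694,0.05,0.007],0.075],[[0,0,0],[0.0694,0.08,0.007],0.075]]'>/dev/null
python3 - <<'E'
from h import *
plan(*at(A,-.033,0,.009,1))
E
```

```text
t 12.5 tcp [0.5961 0.158  0.1367] q [ 0.33  0.03 -0.84  0.11 -0.14 -1.37] grip 0.0751 f [ 0.4  0.2 -0.1] rows 1
1 rows to [-0.0, 0.001, 0.001] [-0.0006, 0.0189, -0.0004]
```

```bash
python3 -m inch '[[[0,0,0],[-0.0006,0.01,0],0.075],[[0,0,0],[-0.0006,0.019,0],0.075],[[0,0,0],[-0.0006,0.019,0],0.06],[[0,0,0],[-0.0006,0.019,0],0.045],[[0,0,0],[-0.0006,0.019,0],0.03]]' 70;python3 -m inch '[[[0,0,0],[0,0,0],0.028],[[0,0,0],[0,0,0],0.028],[[0,0,0],[0,0,0],0.028]]'
python3 - <<'E'
from h import *
plan(*at(A,-.033,0,.009,1))
E
```

```text
clock: 13.0
tcp_pos: [0.607, 0.1583, 0.1225]
tcp_rot: [0.6, 0.654, -0.34, -0.312]
ft_force: [1.6, 0.5, -6.2]
grip_width: 0.0341
clock: 13.3
tcp_pos: [0.606, 0.1581, 0.1217]
tcp_rot: [0.599, 0.654, -0.341, -0.312]
ft_force: [-0.1, -0.5, -6.8]
grip_width: 0.0346
t 13.3 tcp [0.606  0.1581 0.1217] q [ 0.33  0.07 -0.84  0.07 -0.14 -1.37] grip 0.0346 f [-0.1 -0.5 -6.8] rows 1
1 rows to [-0.001, 0.001, 0.001] [0.0001, 0.0009, -0.0009]
```

```bash
python3 -m inch '[[[0,0,0],[0,-0.015,-0.001],0.028],[[0,0,0],[0,-0.035,-0.003],0.028],[[0,0,0],[0,-0.055,-0.006],0.028],[[0,0,0],[0,-0.075,-0.01],0.028],[[0,0,0],[0,-0.095,-0.015],0.028]]'
python3 - <<'E'
from h import *
plan([.62,.155,.32],tool(A[1],25,1),n=5)
E
```

```text
clock: 13.8
tcp_pos: [0.5621, 0.154, 0.2071]
tcp_rot: [0.599, 0.653, -0.342, -0.313]
ft_force: [0.6, -0.2, -6.8]
grip_width: 0.0346
t 13.8 tcp [0.5621 0.154  0.2071] q [ 0.35 -0.13 -0.8   0.32 -0.15 -1.35] grip 0.0346 f [ 0.6 -0.2 -6.8] rows 5
5 rows to [0.17, 0.002, 0.0] [-0.0041, -0.0598, -0.1118]
```

```bash
python3 -m inch '[[[0.034,0,0],[-0.001,-0.012,-0.022],0.028],[[0.068,0,0],[-0.002,-0.024,-0.045],0.028],[[0.102,0,0],[-0.003,-0.036,-0.067],0.028],[[0.136,0,0],[-0.004,-0.048,-0.09],0.028],[[0.17,0,0],[-0.004,-0.06,-0.112],0.028]]'
python3 -m inch '[[[0,0.105,0],[0,0,0],0.028],[[0,0.21,0],[0,0,0],0.028],[[0,0.315,0],[0,0,0],0.028],[[0,0.42,0],[0,0,0],0.028],[[0,0.524,0],[0,0,0],0.028]]'
python3 -m inch '[[[0,0.105,0],[0,0,0],0.028],[[0,0.21,0],[0,0,0],0.028],[[0,0.315,0],[0,0,0],0.028],[[0,0.42,0],[0,0,0],0.028],[[0,0.524,0],[0,0,0],0.028]]'
python3 - <<'E'
from h import *
plan([.62,.155,.32],tool(A[1],25))
E
```

```text
clock: 14.3
tcp_pos: [0.6195, 0.1547, 0.3201]
tcp_rot: [0.57, 0.621, -0.397, -0.364]
ft_force: [1.8, -0.3, -6.2]
grip_width: 0.035
clock: 14.8
tcp_pos: [0.6186, 0.1545, 0.3186]
tcp_rot: [0.653, 0.504, -0.236, -0.513]
ft_force: [-0.3, -0.4, -6.4]
grip_width: 0.0347
clock: 15.3
tcp_pos: [0.6177, 0.1542, 0.3171]
tcp_rot: [0.692, 0.351, -0.058, -0.627]
ft_force: [0.1, 0.4, -7.3]
grip_width: 0.0344
t 15.3 tcp [0.6177 0.1542 0.3171] q [ 0.29  0.01 -0.31  0.83 -0.09 -0.33] grip 0.0344 f [ 0.1  0.4 -7.3] rows 15
5 rows to [0.002, 0.696, -0.003] [0.0011, -0.0006, -0.0004]
5 rows to [0.002, 0.696, -0.003] [0.0011, -0.0006, 0.0004]
5 rows to [0.002, 0.696, -0.003] [0.0006, -0.0006, 0.001]
```

```bash

python3 -m inch '[[[0,0.13,0],[0,0,0],0.028],[[0,0.26,0],[0,0,0],0.028],[[0,0.39,0],[0.001,0,0],0.028],[[0,0.53,0],[0.001,0,0],0.028],[[0.002,0.67,-0.003],[0.001,-0.001,0],0.028]]' >/dev/null
python3 -m inch '[[[0,0.13,0],[0,0,0],0.028],[[0,0.26,0],[0,0,0],0.028],[[0,0.39,0],[0.001,0,0],0.028],[[0,0.53,0],[0.001,0,0],0.028],[[0.002,0.67,-0.003],[0.001,-0.001,0],0.028]]' >/dev/null
python3 -m inch '[[[0,0.13,0],[0,0,0],0.028],[[0,0.26,0],[0,0,0],0.028],[[0,0.39,0],[0.001,0,0],0.028],[[0,0.53,0],[0.001,0,0],0.028],[[0.002,0.67,-0.003],[0.001,-0.001,0.001],0.028]]'
python3 - <<'E'
from h import *
plan([.62,.155,.32],tool(A[1],25))
plan([.70,.16,.33],tool(A[1],65),n=10)
E
```

```text
clock: 16.8
tcp_pos: [0.6167, 0.1538, 0.3162]
tcp_rot: [-0.416, 0.346, -0.557, 0.63]
ft_force: [-0.2, 0.2, -7.0]
grip_width: 0.0347
t 16.8 tcp [0.6167 0.1538 0.3162] q [ 0.29  0.01 -0.31  0.83 -0.09  1.7 ] grip 0.0347 f [-0.2  0.2 -7. ] rows 1
1 rows to [0.008, 0.061, 0.002] [-0.0006, -0.002, 0.0047]
t 16.8 tcp [0.6167 0.1538 0.3162] q [ 0.29  0.01 -0.31  0.83 -0.09  1.7 ] grip 0.0347 f [-0.2  0.2 -7. ] rows 10
5 rows to [0.353, 0.03, -0.01] [0.0029, 0.0111, 0.0408]
5 rows to [0.353, 0.03, -0.01] [0.0016, 0.0245, 0.0345]
```

```bash

python3 -m inch '[[[0.07,0.006,-0.002],[0,0.002,0.008],0.028],[[0.14,0.012,-0.004],[0.001,0.004,0.016],0.028],[[0.21,0.018,-0.006],[0.002,0.006,0.024],0.028],[[0.28,0.024,-0.008],[0.002,0.008,0.032],0.028],[[0.353,0.03,-0.01],[0.003,0.011,0.041],0.028]]' >/dev/null
python3 -m inch '[[[0.07,0.006,-0.002],[0,0.005,0.007],0.028],[[0.14,0.012,-0.004],[0.001,0.01,0.014],0.028],[[0.21,0.018,-0.006],[0.001,0.015,0.021],0.028],[[0.28,0.024,-0.008],[0.002,0.02,0.028],0.028],[[0.353,0.03,-0.01],[0.002,0.025,0.035],0.028]]'
python3 - <<'E'
from h import *
plan([.70,.16,.33],tool(A[1],75))
E
```

```text
clock: 17.8
tcp_pos: [0.6985, 0.1589, 0.3263]
tcp_rot: [-0.16, 0.147, -0.66, 0.719]
ft_force: [1.2, 1.0, -7.2]
grip_width: 0.0346
t 17.8 tcp [0.6985 0.1589 0.3263] q [ 0.32 -0.09 -0.94 -0.39 -0.22  1.67] grip 0.0346 f [ 1.2  1.  -7.2] rows 2
2 rows to [0.176, 0.0, 0.001] [-0.0009, -0.0001, 0.004]
```

```bash

python3 -m inch '[[[0,0,0],[0,0,0.012],0.028],[[0,0,0],[0,0,-0.004],0.028],[[0,0,0],[0,0,0.012],0.028],[[0,0,0],[0,0,-0.004],0.028],[[0,0,0],[0,0,0.006],0.028]]'
python3 -m inch '[[[0,0,0],[0,-0.008,0],0.028],[[0,0,0],[0,0.004,0],0.028],[[0,0,0],[0,-0.008,0],0.028],[[0,0,0],[0,0.004,0],0.028],[[0,0,0],[0,0,0],0.028]]'
python3 - <<'E'
from h import *
d=r.capture("side");s=r.capture("scene")
f=lambda i,x,y,k:cv2.resize(np.ascontiguousarray(i["color"][y:y+400//k,x:x+800//k//2]),None,fx=k,fy=k,interpolation=cv2.INTER_CUBIC)
cv2.imwrite("pics/p4.png",np.hstack([f(s,310,170,4),f(d,270,60,4)])[...,::-1])
plan(*at(A,-.033-.095,0,.030),n=14)
E
```

```text
clock: 18.3
tcp_pos: [0.6985, 0.1585, 0.3264]
tcp_rot: [-0.165, 0.149, -0.66, 0.718]
ft_force: [-0.7, -0.7, -10.3]
grip_width: 0.0347
clock: 18.8
tcp_pos: [0.6989, 0.1585, 0.3271]
tcp_rot: [-0.165, 0.15, -0.66, 0.718]
ft_force: [-0.2, 0.2, -6.9]
grip_width: 0.0347
t 18.9 tcp [0.6981 0.1584 0.3271] q [ 0.32 -0.1  -0.92 -0.37 -0.21  1.67] grip 0.0346 f [-0.3  0.2 -7.1] rows 14
5 rows to [-0.182, 0.001, 0.001] [-0.0028, -0.0232, -0.057]
5 rows to [-0.182, 0.001, 0.001] [-0.0028, -0.0124, -0.0603]
4 rows to [-0.146, 0.001, 0.001] [-0.0022, -0.001, -0.0492]
```

```bash

python3 -m inch '[[[-0.036,0,0],[0,-0.005,-0.011],0.028],[[-0.073,0,0],[-0.001,-0.01,-0.022],0.028],[[-0.11,0,0],[-0.002,-0.014,-0.034],0.028],[[-0.146,0,0],[-0.002,-0.019,-0.046],0.028],[[-0.182,0,0],[-0.003,-0.023,-0.057],0.028]]'>/dev/null
python3 -m inch '[[[-0.036,0,0],[0,-0.002,-0.012],0.028],[[-0.073,0,0],[-0.001,-0.005,-0.024],0.028],[[-0.11,0,0],[-0.002,-0.008,-0.036],0.028],[[-0.146,0,0],[-0.002,-0.01,-0.048],0.028],[[-0.182,0,0],[-0.003,-0.012,-0.06],0.028]]'>/dev/null
python3 -m inch '[[[-0.036,0,0],[0,0,-0.012],0.028],[[-0.073,0,0],[-0.001,0,-0.024],0.028],[[-0.11,0,0],[-0.002,-0.001,-0.036],0.028],[[-0.146,0,0],[-0.002,-0.001,-0.049],0.028],[[-0.146,0,0],[-0.002,-0.001,-0.049],0.028]]'
python3 - <<'E'
from h import *
plan(*at(A,-.128,0,.025))
plan(*at(A,-.043,0,.015),n=10)
E
```

```text
clock: 20.4
tcp_pos: [0.5688, 0.1551, 0.2128]
tcp_rot: [-0.342, 0.312, -0.6, 0.653]
ft_force: [0.2, 0.0, -7.0]
grip_width: 0.0348
t 20.4 tcp [0.5688 0.1551 0.2128] q [ 0.35 -0.13 -0.78  0.33 -0.15  1.79] grip 0.0348 f [ 0.2  0.  -7. ] rows 1
1 rows to [0.002, 0.002, 0.002] [0.0001, 0.002, -0.0047]
t 20.4 tcp [0.5688 0.1551 0.2128] q [ 0.35 -0.13 -0.78  0.33 -0.15  1.79] grip 0.0348 f [ 0.2  0.  -7. ] rows 10
5 rows to [0.001, 0.001, 0.001] [-0.0, 0.0435, -0.0072]
5 rows to [0.001, 0.001, 0.001] [0.0, 0.0435, -0.0073]
```

View pics/p4.png

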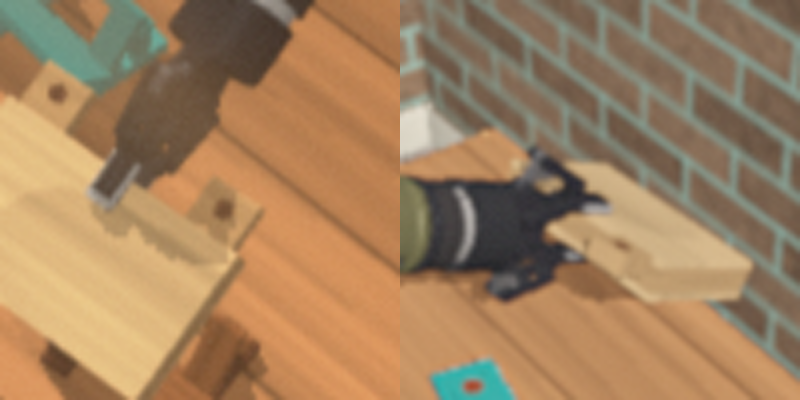

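Ten viewed. The pair is closed tightly and leaned far back, A on top, with one tab at each end. Now I'll lower it into rack 1.

```bash

python3 -m inch '[[[0.001,0.001,0.001],[0,0.015,-0.003],0.028],[[0.002,0.002,0.002],[0,0.032,-0.006],0.028],[[0.002,0.002,0.002],[0,0.05,-0.009],0.028],[[0.002,0.002,0.002],[0,0.067,-0.012],0.028],[[0.002,0.002,0.002],[0,0.08,-0.014],0.028]]'>/dev/null
python3 -m inch '[[[0,0,0],[0,0.002,-0.001],0.028],[[0,0,0],[0,0.004,-0.001],0.028],[[0,0,0],[0,0.004,-0.001],0.028]]'
python3 - <<'E'
from h import *
plan(*at(A,-.034,0,.0099),n=5)
E
```

```text
clock: 21.2
tcp_pos: [0.6058, 0.1583, 0.1366]
tcp_rot: [-0.339, 0.312, -0.6, 0.654]
ft_force: [0.0, 0.2, -7.1]
grip_width: 0.035
t 21.2 tcp [0.6058 0.1583 0.1366] q [ 0.33  0.04 -0.83  0.1  -0.14  1.77] grip 0.035 f [ 0.   0.2 -7.1] rows 5
5 rows to [-0.003, -0.001, -0.0] [0.0001, 0.0122, -0.0066]
```

```bash

python3 -m inch '[[[-0.003,0,0],[0,0.003,-0.001],0.028],[[-0.003,0,0],[0,0.006,-0.003],0.028],[[-0.003,0,0],[0,0.009,-0.004],0.028],[[-0.003,0,0],[0,0.011,-0.005],0.028],[[-0.003,0,0],[0,0.011,-0.005],0.028]]'
python3 - <<'E'
from h import *
plan(*at(A,-.034,0,.0099),n=5)
E
```

```text
clock: 21.7
tcp_pos: [0.6076, 0.1584, 0.124]
tcp_rot: [-0.34, 0.313, -0.6, 0.653]
ft_force: [0.7, -0.1, -7.0]
grip_width: 0.0347
t 21.7 tcp [0.6076 0.1584 0.124 ] q [ 0.33  0.07 -0.84  0.07 -0.14  1.77] grip 0.0347 f [ 0.7 -0.1 -7. ] rows 5
5 rows to [0.001, -0.0, -0.0] [0.0001, 0.0009, -0.0008]
```

```bash

python3 -m inch '[[[0,0,0],[0,0.001,-0.0005],0.028],[[0,0,0],[0,0.002,-0.001],0.028],[[0,0,0],[0,0.0025,-0.001],0.028],[[0,0,0],[0,0.0025,-0.001],0.028]]'
python3 - <<'E'
from h import *
plan(*at(A,-.034,0,.0099),n=5)
E
```

```text
clock: 22.1
tcp_pos: [0.608, 0.1584, 0.1229]
tcp_rot: [-0.34, 0.312, -0.6, 0.653]
ft_force: [-19.6, -2.4, 14.3]
grip_width: 0.0352
t 22.1 tcp [0.608  0.1584 0.1229] q [ 0.33  0.07 -0.84  0.07 -0.14  1.77] grip 0.0352 f [-19.6  -2.4  14.3] rows 5
5 rows to [-0.001, -0.0, -0.0] [0.0, -0.0002, -0.0005]
```

```bash

python3 -m inch '[[[0,0,0],[0,-0.0005,-0.0005],0.028],[[0,0,0],[0,-0.0005,-0.001],0.028],[[0,0,0],[0,-0.0005,-0.0015],0.028]]'
python3 - <<'E'
from h import *
plan(*at(A,-.034,0,.0099),n=5)
E
```

```text
clock: 22.4
tcp_pos: [0.6065, 0.1583, 0.1224]
tcp_rot: [-0.34, 0.312, -0.6, 0.654]
ft_force: [0.4, -0.2, -6.9]
grip_width: 0.0347
t 22.4 tcp [0.6065 0.1583 0.1224] q [ 0.33  0.07 -0.84  0.07 -0.14  1.77] grip 0.0347 f [ 0.4 -0.2 -6.9] rows 5
5 rows to [-0.001, -0.0, -0.0] [0.0001, 0.0002, 0.001]
```

```bash

python3 -m inch '[[[0,0,0],[0,0.0006,-0.0005],0.028],[[0,0,0],[0,0.001,-0.001],0.028],[[0,0,0],[0,0.001,-0.001],0.028]]'
python3 - <<'E'
from h import *
plan(*at(A,-.034,0,.0099),n=5)
E
```

```text
clock: 22.7
tcp_pos: [0.6064, 0.1583, 0.1218]
tcp_rot: [-0.339, 0.312, -0.6, 0.654]
ft_force: [-10.9, -2.9, 7.1]
grip_width: 0.0348
t 22.7 tcp [0.6064 0.1583 0.1218] q [ 0.33  0.07 -0.84  0.06 -0.14  1.77] grip 0.0348 f [-10.9  -2.9   7.1] rows 5
5 rows to [-0.002, -0.0, -0.0] [0.0, -0.0002, 0.0015]
```

```bash

python3 -m inch '[[[0,0,0],[0,0,0],0.038],[[0,0,0],[0,0,0],0.046],[[0,0,0],[0,0,0],0.06],[[0,0,0],[0,-0.02,0],0.075],[[0,0,0],[0,-0.05,0],0.075]]'
python3 -m inch '[[[0,0,0],[0,-0.025,0],0.07],[[0,0,0],[0,-0.05,0],0.06],[[0,0,0],[0,-0.05,0],0.06]]' >/dev/null
python3 - <<'E'
from h import *
plan(*at(A,-.14,-.07,.018))
w=r.capture("wrist");s=r.capture("scene")
f=lambda i,x,y,k:cv2.resize(np.ascontiguousarray(i["color"][y:y+400//k,x:x+800//k//2]),None,fx=k,fy=k,interpolation=cv2.INTER_CUBIC)
cv2.imwrite("pics/p5.png",np.hstack([f(s,310,195,4),cv2.resize(w["color"],(640,400))[:,120:520]])[...,::-1])
E
```

```text
clock: 23.2
tcp_pos: [0.5779, 0.1557, 0.1625]
tcp_rot: [-0.34, 0.312, -0.6, 0.653]
ft_force: [0.2, 0.3, 0.3]
grip_width: 0.0751
t 23.5 tcp [0.5509 0.1541 0.2081] q [ 0.36 -0.16 -0.82  0.31 -0.16  1.8 ] grip 0.0602 f [-0.1 -0.2  0.4] rows 2
2 rows to [-0.008, -0.001, -0.001] [0.0706, -0.0037, 0.0058]
```

View pics/p5.png

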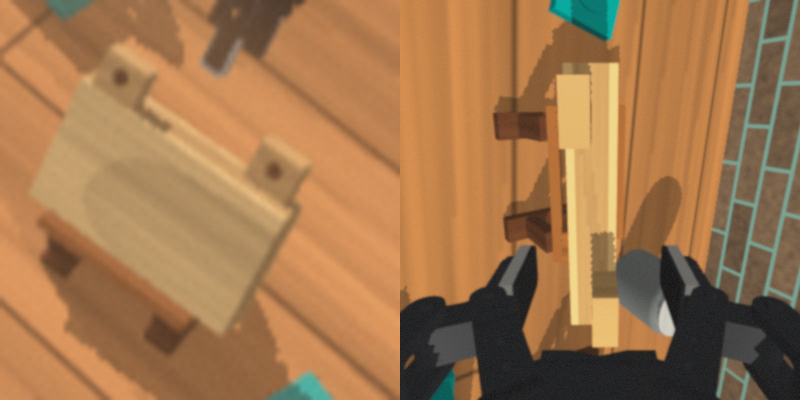

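Eleven viewed. The pair is standing home, with the front tray A's tab at the −y end and B's at +y. Next I'll take A by its tab.

```bash

python3 -m inch '[[[-0.008,0,0],[0.035,-0.003,0.003],0.055],[[-0.008,0,0],[0.0706,-0.003,0.0058],0.055],[[-0.008,0,0],[0.0706,0.01,0.0058],0.055],[[-0.008,0,0],[0.0706,0.035,0.0058],0.05],[[-0.008,0,0],[0.0706,0.055,0.0058],0.05]]'
python3 - <<'E'
from h import *
plan(*at(A,-.063,-.07,.0185))
E
```

```text
clock: 24.1
tcp_pos: [0.5936, 0.0857, 0.1617]
tcp_rot: [-0.341, 0.314, -0.6, 0.652]
ft_force: [-0.2, -0.4, -0.5]
grip_width: 0.0499
t 24.1 tcp [0.5936 0.0857 0.1617] q [ 0.17 -0.05 -0.85  0.17 -0.05  1.64] grip 0.0499 f [-0.2 -0.4 -0.5] rows 1
1 rows to [0.004, -0.002, 0.0] [-0.0012, 0.0143, 0.0028]
```

```bash

python3 -m inch '[[[0.004,-0.002,0],[-0.001,0.002,0.003],0.045],[[0.004,-0.002,0],[-0.001,0.014,0.003],0.045],[[0.004,-0.002,0],[-0.001,0.014,0.003],0.03],[[0.004,-0.002,0],[-0.001,0.014,0.003],0.02],[[0.004,-0.002,0],[-0.001,0.014,0.003],0.01]]' 70
python3 -m inch '[[[0,0,0],[0,0,0],0.01],[[0,0,0],[0,0,0],0.01]]'
python3 - <<'E'
from h import *
plan(*at(A,-.063,-.07,.0185))
plan(*at(A,-.0635,-.07,.031),n=5)
E
```

```text
clock: 24.6
tcp_pos: [0.6031, 0.0876, 0.1516]
tcp_rot: [-0.341, 0.313, -0.6, 0.653]
ft_force: [0.8, 1.0, -3.6]
grip_width: 0.0171
clock: 24.8
tcp_pos: [0.6028, 0.0877, 0.1518]
tcp_rot: [-0.341, 0.312, -0.6, 0.653]
ft_force: [1.8, 0.6, -4.0]
grip_width: 0.0173
t 24.8 tcp [0.6028 0.0877 0.1518] q [ 0.17 -0.02 -0.85  0.14 -0.05  1.64] grip 0.0173 f [ 1.8  0.6 -4. ] rows 1
1 rows to [0.001, 0.0, 0.0] [0.0001, 0.0008, 0.0007]
t 24.8 tcp [0.6028 0.0877 0.1518] q [ 0.17 -0.02 -0.85  0.14 -0.05  1.64] grip 0.0173 f [ 1.8  0.6 -4. ] rows 5
5 rows to [0.001, 0.0, 0.0] [0.0001, 0.0003, 0.0132]
```

```bash

python3 -m inch '[[[0,0,0],[0,-0.0003,0.002],0.01],[[0,0,0],[0,-0.0003,0.005],0.01],[[0,0,0],[0,-0.0003,0.008],0.01],[[0,0,0],[0,-0.0003,0.011],0.01],[[0,0,0],[0,-0.0003,0.013],0.01]]'
python3 -m inch '[[[0,0,0],[0,-0.002,0.002],0.01],[[0,0,0],[0,-0.01,0.005],0.01],[[0,0,0],[0,-0.025,0.01],0.01],[[0,0,0],[0,-0.045,0.015],0.01],[[0,0,0],[0,-0.07,0.02],0.01]]'
python3 - <<'E'
from h import *
s=r.capture("scene")
im=np.ascontiguousarray(s["color"][195:295,310:400]);np.save("chk.npy",im)
plan([.58,.07,.33],tool(A[1],10),n=6)
E
```

```text
clock: 25.3
tcp_pos: [0.6141, 0.0887, 0.1602]
tcp_rot: [-0.34, 0.312, -0.6, 0.653]
ft_force: [0.5, -0.6, -2.1]
grip_width: 0.0171
clock: 25.8
tcp_pos: [0.5896, 0.0865, 0.2294]
tcp_rot: [-0.341, 0.313, -0.6, 0.653]
ft_force: [0.1, -0.1, -2.4]
grip_width: 0.0172
t 25.85 tcp [0.5908 0.0868 0.2346] q [ 0.17 -0.15 -0.75  0.36 -0.05  1.64] grip 0.0172 f [-0.3 -0.2  1.3] rows 6
5 rows to [-0.368, 0.0, -0.0] [0.0132, -0.0708, 0.0376]
1 rows to [-0.074, 0.0, -0.0] [0.0026, -0.0159, 0.0019]
```

```bash

python3 -m inch '[[[-0.074,0,0],[0.002,-0.014,0.006],0.01],[[-0.148,0,0],[0.005,-0.028,0.014],0.01],[[-0.221,0,0],[0.008,-0.042,0.022],0.01],[[-0.295,0,0],[0.01,-0.056,0.03],0.01],[[-0.368,0,0],[0.013,-0.07,0.037],0.01]]' >/dev/null
python3 -m inch '[[[-0.074,0,0],[0.003,-0.016,0.002],0.01],[[-0.074,0,0],[0.003,-0.016,0.002],0.01]]'
python3 - <<'E'
from h import *
plan([.57,-.05,.34],tool(1.5,0),n=12)
E
```

```text
clock: 26.55
tcp_pos: [0.5833, 0.0698, 0.3336]
tcp_rot: [-0.473, 0.434, -0.519, 0.565]
ft_force: [1.2, 0.9, -2.7]
grip_width: 0.0173
t 26.55 tcp [0.5833 0.0698 0.3336] q [ 0.12  0.11 -0.08  1.2  -0.01  1.61] grip 0.0173 f [ 1.2  0.9 -2.7] rows 12
5 rows to [-0.061, -0.588, 0.052] [0.0493, -0.0043, -0.0091]
5 rows to [-0.061, -0.588, 0.052] [0.0356, -0.0052, -0.0351]
2 rows to [-0.024, -0.235, 0.021] [0.0039, -0.0015, -0.0197]
```

```bash

python3 -m inch '[[[-0.012,-0.118,0.01],[0.01,-0.001,-0.001],0.01],[[-0.024,-0.235,0.02],[0.02,-0.002,-0.003],0.01],[[-0.036,-0.353,0.031],[0.03,-0.003,-0.005],0.01],[[-0.048,-0.47,0.042],[0.04,-0.004,-0.007],0.01],[[-0.061,-0.588,0.052],[0.049,-0.004,-0.009],0.01]]' >/dev/null
python3 -m inch '[[[-0.012,-0.118,0.01],[0.007,-0.001,-0.007],0.01],[[-0.024,-0.235,0.02],[0.014,-0.002,-0.014],0.01],[[-0.036,-0.353,0.031],[0.021,-0.003,-0.021],0.01],[[-0.048,-0.47,0.042],[0.028,-0.004,-0.028],0.01],[[-0.061,-0.588,0.052],[0.036,-0.005,-0.035],0.01]]' >/dev/null
python3 - <<'E'
from h import *
plan([.58,-.09,.34],tool(B[1],10,1),n=15)
E
```

```text
t 27.55 tcp [ 0.5727 -0.0307  0.337 ] q [-0.07  0.22  0.07  1.39  0.02  0.23] grip 0.017 f [-0.1  0.5 -1.6] rows 15
5 rows to [-0.043, -0.584, -0.038] [0.0081, -0.0013, -0.0182]
5 rows to [-0.043, -0.584, -0.038] [-0.0032, -0.0004, -0.0197]
5 rows to [-0.043, -0.584, -0.038] [-0.0135, 0.0001, -0.0146]
```

```bash

python3 -m inch '[[[-0.008,-0.117,-0.008],[0.002,0,-0.004],0.01],[[-0.017,-0.234,-0.015],[0.003,0,-0.007],0.01],[[-0.026,-0.35,-0.023],[0.005,-0.001,-0.011],0.01],[[-0.034,-0.467,-0.03],[0.006,-0.001,-0.015],0.01],[[-0.043,-0.584,-0.038],[0.008,-0.001,-0.018],0.01]]' >/dev/null
python3 -m inch '[[[-0.008,-0.117,-0.008],[-0.001,0,-0.004],0.01],[[-0.017,-0.234,-0.015],[-0.001,0,-0.008],0.01],[[-0.026,-0.35,-0.023],[-0.002,0,-0.012],0.01],[[-0.034,-0.467,-0.03],[-0.003,0,-0.016],0.01],[[-0.043,-0.584,-0.038],[-0.003,0,-0.02],0.01]]' >/dev/null
python3 -m inch '[[[-0.008,-0.117,-0.008],[-0.003,0,-0.003],0.01],[[-0.017,-0.234,-0.015],[-0.006,0,-0.006],0.01],[[-0.026,-0.35,-0.023],[-0.008,0,-0.009],0.01],[[-0.034,-0.467,-0.03],[-0.011,0,-0.012],0.01],[[-0.043,-0.584,-0.038],[-0.014,0,-0.015],0.01]]'
python3 - <<'E'
from h import *
plan(*at(B,-.0638-.09,.07,.025,1),n=7)
E
```

```text
clock: 29.05
tcp_pos: [0.5801, -0.0901, 0.3371]
tcp_rot: [0.57, 0.515, -0.43, -0.474]
ft_force: [-0.4, 0.0, -2.1]
grip_width: 0.0172
t 29.05 tcp [ 0.5801 -0.0901  0.3371] q [-0.16  0.11 -0.08  1.2   0.01 -1.63] grip 0.0172 f [-0.4  0.  -2.1] rows 7
5 rows to [-0.307, 0.01, 0.003] [-0.0029, 0.0743, 0.0205]
2 rows to [-0.123, 0.004, 0.001] [-0.0012, 0.0258, 0.0168]
```

```bash

python3 -m inch '[[[-0.061,0.002,0],[-0.001,0.015,0.003],0.01],[[-0.122,0.004,0.001],[-0.001,0.03,0.007],0.01],[[-0.184,0.006,0.002],[-0.002,0.045,0.011],0.01],[[-0.246,0.008,0.002],[-0.002,0.06,0.015],0.01],[[-0.307,0.01,0.003],[-0.003,0.074,0.0205],0.01]]' >/dev/null
python3 -m inch '[[[-0.061,0.002,0],[-0.001,0.013,0.008],0.01],[[-0.123,0.004,0.001],[-0.001,0.026,0.017],0.01],[[-0.123,0.004,0.001],[-0.001,0.026,0.017],0.01]]'
python3 - <<'E'
from h import *
plan(*at(B,-.0638-.09,.07,.02,1))
plan(*at(B,-.0638-.01,.07,.008,1),n=8)
E
```

```text
clock: 29.85
tcp_pos: [0.5618, -0.0912, 0.2204]
tcp_rot: [0.661, 0.59, -0.308, -0.347]
ft_force: [-1.6, 0.5, -3.2]
grip_width: 0.0169
t 29.85 tcp [ 0.5618 -0.0912  0.2204] q [-0.19 -0.19 -0.81  0.35  0.04 -1.63] grip 0.0169 f [-1.6  0.5 -3.2] rows 1
1 rows to [-0.005, -0.001, 0.002] [-0.0012, -0.0027, -0.0073]
t 29.85 tcp [ 0.5618 -0.0912  0.2204] q [-0.19 -0.19 -0.81  0.35  0.04 -1.63] grip 0.0169 f [-1.6  0.5 -3.2] rows 8
5 rows to [-0.003, -0.001, 0.001] [-0.0008, 0.0484, 0.0027]
3 rows to [-0.002, -0.0, 0.001] [-0.0005, 0.029, 0.0017]
```

```bash

python3 -m inch '[[[-0.005,-0.001,0.002],[-0.001,0.015,0.001],0.01],[[-0.005,-0.001,0.002],[-0.001,0.03,0.002],0.01],[[-0.005,-0.001,0.002],[-0.001,0.045,0.003],0.01],[[-0.005,-0.001,0.002],[-0.0013,0.06,0.004],0.01],[[-0.005,-0.001,0.002],[-0.0013,0.074,0.004],0.01]]' >/dev/null
python3 -m inch '[[[0,0,0],[0,0.002,0],0.01],[[0,0,0],[0,0.002,0],0.01]]'
python3 - <<'E'
from h import *
plan(*at(B,-.0638,.07,.002,1),n=8)
E
```

```text
clock: 30.55
tcp_pos: [0.604, -0.097, 0.1576]
tcp_rot: [0.662, 0.591, -0.307, -0.344]
ft_force: [-0.3, 0.0, -2.4]
grip_width: 0.017
t 30.55 tcp [ 0.604  -0.097   0.1576] q [-0.18 -0.02 -0.84  0.15  0.04 -1.62] grip 0.017 f [-0.3  0.  -2.4] rows 8
5 rows to [0.001, 0.0, -0.0] [-0.0002, 0.0072, 0.006]
3 rows to [0.001, 0.0, -0.0] [-0.0001, 0.0043, 0.0036]
```

```bash

python3 -m inch '[[[0,0,0],[0,0.003,0.002],0.01],[[0,0,0],[0,0.006,0.004],0.01],[[0,0,0],[0,0.0085,0.007],0.01],[[0,0,0],[0,0.0105,0.0085],0.01],[[0,0,0],[0,0.0105,0.0085],0.01]]'
python3 - <<'E'
from h import *
plan(*at(B,-.0638,.07,0,1),n=8)
E
```

```text
clock: 31.05
tcp_pos: [0.6025, -0.0968, 0.1434]
tcp_rot: [0.662, 0.591, -0.307, -0.344]
ft_force: [0.5, 0.3, -2.3]
grip_width: 0.017
t 31.05 tcp [ 0.6025 -0.0968  0.1434] q [-0.18 -0.01 -0.86  0.11  0.04 -1.63] grip 0.017 f [ 0.5  0.3 -2.3] rows 8
5 rows to [0.001, -0.0, -0.0] [-0.0002, 0.0005, 0.0014]
3 rows to [0.0, -0.0, -0.0] [-0.0001, 0.0003, 0.0008]
```

```bash

python3 -m inch '[[[0,0,0],[0,0.0005,0.0007],0.01],[[0,0,0],[0,0.001,0.0014],0.01],[[0,0,0],[0,0.0015,0.002],0.01],[[0,0,0],[0,0.0015,0.002],0.01]]'
python3 - <<'E'
from h import *
plan(*at(B,-.0638,.07,0,1),n=8)
E
```

```text
clock: 31.45
tcp_pos: [0.6019, -0.0967, 0.1418]
tcp_rot: [0.662, 0.591, -0.307, -0.344]
ft_force: [-5.6, 1.0, 4.3]
grip_width: 0.0168
t 31.45 tcp [ 0.6019 -0.0967  0.1418] q [-0.18 -0.   -0.86  0.1   0.04 -1.63] grip 0.0168 f [-5.6  1.   4.3] rows 8
5 rows to [0.001, 0.0, -0.0] [-0.0002, -0.0002, 0.0005]
3 rows to [0.001, 0.0, -0.0] [-0.0001, -0.0001, 0.0003]
```

```bash

python3 -m inch '[[[0,0,0],[0,0,0.0006],0.01],[[0,0,0],[0,0,0.001],0.01],[[0,0,0],[0,0,0.001],0.01]]'
python3 -m inch '[[[0,0,0],[0,0,0],0.02],[[0,0,0],[0,0,0],0.028],[[0,0,0],[0,-0.003,0],0.04],[[0,0,0],[0,-0.02,0],0.055],[[0,0,0],[0,-0.05,0],0.06]]'
python3 - <<'E'
from h import *
plan([.57,-.08,.36],tool(B[1],0,1),n=6)
E
```

```text
clock: 31.75
tcp_pos: [0.6012, -0.0967, 0.1413]
tcp_rot: [0.662, 0.591, -0.307, -0.344]
ft_force: [-2.2, -1.1, 0.3]
grip_width: 0.0173
clock: 32.25
tcp_pos: [0.5718, -0.0932, 0.1811]
tcp_rot: [0.662, 0.591, -0.308, -0.345]
ft_force: [0.2, -0.3, 0.6]
grip_width: 0.0605
t 32.25 tcp [ 0.5718 -0.0932  0.1811] q [-0.19 -0.12 -0.86  0.22  0.04 -1.63] grip 0.0605 f [ 0.2 -0.3  0.6] rows 6
5 rows to [0.509, 0.0, 0.0] [0.0108, -0.1237, -0.0832]
1 rows to [0.102, 0.0, 0.0] [0.0022, -0.0297, -0.0025]
```

```bash

python3 -m inch '[[[0,0,0],[0,-0.03,0],0.06],[[0.1,0,0],[0,-0.06,-0.02],0.06],[[0.25,0,0],[0.006,-0.09,-0.04],0.06],[[0.4,0,0],[0.01,-0.12,-0.07],0.06],[[0.509,0,0],[0.011,-0.125,-0.083],0.06]]' 
python3 -m inch '[[[0.1,0,0],[0.002,-0.035,-0.01],0.06],[[0.2,0,0],[0.002,-0.035,-0.02],0.06],[[0.2,0,0],[0.002,-0.035,-0.02],0.06]]' >/dev/null
python3 - <<'E'
from h import *
w=r.capture("wrist");np.savez("wF2.npz",**w)
plan([.60,.25,.36],tool(0,0,1),n=8)
E
```

```text
clock: 32.75
tcp_pos: [0.5688, -0.0822, 0.3314]
tcp_rot: [0.572, 0.51, -0.428, -0.479]
ft_force: [1.7, -0.0, -0.8]
grip_width: 0.0596
t 33.1 tcp [ 0.585  -0.082   0.3664] q [-0.14  0.31  0.25  1.54 -0.   -1.6 ] grip 0.0599 f [ 0.2 -0.5 -0.2] rows 8
5 rows to [-0.017, -0.071, 0.001] [0.2072, 0.0044, 0.014]
3 rows to [-0.01, -0.043, 0.001] [0.1246, 0.0024, -0.0004]
```

```bash

python3 -m inch '[[[-0.003,-0.014,0],[0.041,0.001,0.003],0.06],[[-0.007,-0.028,0],[0.083,0.002,0.006],0.06],[[-0.01,-0.043,0],[0.124,0.003,0.008],0.06],[[-0.014,-0.057,0],[0.166,0.004,0.011],0.06],[[-0.017,-0.071,0],[0.207,0.004,0.014],0.06]]' >/dev/null
python3 -m inch '[[[0,-0.02,0],[0.041,0.001,0],0.06],[[0,-0.04,0],[0.083,0.002,0],0.06],[[-0.01,-0.043,0],[0.124,0.002,0],0.06],[[-0.01,-0.043,0],[0.124,0.002,0],0.06]]'
python3 - <<'E'
from h import *
w=r.capture("wrist");np.savez("wF1.npz",**w);b=dict(np.load("wF2.npz"))
for n,c,S in(("1",w,A),("2",b,B)):
    print(n,[proj(c,S[0]+tilt(S[1])@np.array(v)).round(0).tolist() for v in([-.06,-.1,.009],[.06,-.1,.009],[.06,.1,.009],[-.06,.1,.009])])
f=lambda i:cv2.resize(np.ascontiguousarray(cv2.rotate(i["color"],cv2.ROTATE_180)[150:400,220:420]),None,fx=2,fy=2.2,interpolation=cv2.INTER_CUBIC)
cv2.imwrite("pics/fin.png",np.hstack([f(w),f(b)])[...,::-1])
E
```

```text
clock: 34.0
tcp_pos: [0.5965, 0.2548, 0.3628]
tcp_rot: [0.498, 0.504, -0.499, -0.499]
ft_force: [-0.3, -0.7, 0.2]
grip_width: 0.0598
1 [[317.0, -30.0], [265.0, 6.0], [282.0, 159.0], [331.0, 169.0]]
2 [[287.0, -11.0], [239.0, 15.0], [249.0, 166.0], [292.0, 182.0]]
```

View pics/fin.png

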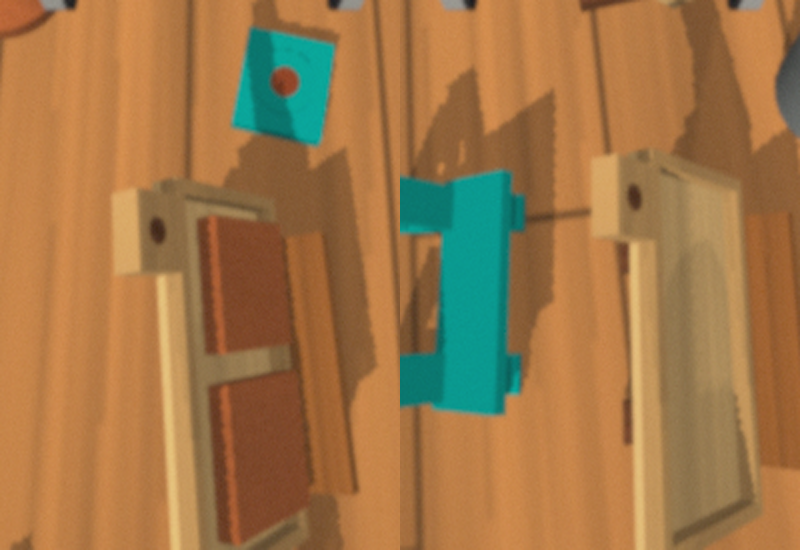

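Twelve viewed. Both tiles show plain backs, seated in the tray on rack 1. The emptied tray leans open side out on rack 2. I'll check the positions numerically against the start poses.

```bash
python3 - <<'E'
from h import *
c35,s35=np.cos(np.radians(35)),np.sin(np.radians(35))
for n,off,S,pts in [("1",0,A,{"LE+":((274,200),60,100,9),"LE-":((307,517),60,-100,9),"Tf+":((152,193),-96,90,9),"Tf-":((150,272),-96,50,9),"Tb+":((112,191),-96,90,-9),"Tb-":((116,275),-96,50,-9),"Uf":((184,272),-60,50,9)}),
 ("2",400,B,{"LE+":((740,183),60,100,9),"LE-":((760,512),60,-100,9),"Tf+":((630,155),-96,90,9),"Tf-":((625,239),-96,50,9),"Tb+":((592,158),-96,90,-9),"Tb-":((594,237),-96,50,-9),"Uf":((655,240),-60,50,9)})]:
    w=dict(np.load(f"wF{n}.npz"));T=tilt(S[1]);E=[]
    for k,(p,x,y,z) in pts.items():
        o=np.array([x,y,z])/1e3;X=S[0]+T@o
        q=np.array([639-(220+(p[0]-off)/2),399-(150+p[1]/2.2)]);E.append(T.T@(ray(w,q,X[2])-X))
    E=np.array(E);print(n,"mean xyz err",E.mean(0).round(4),"\n",E[:,1:].round(4).tolist())
s=r.capture("scene")["color"];a=cv2.imread("pics/scene0.png")[...,::-1]
d=cv2.absdiff(s,np.ascontiguousarray(a)).max(2)
for nm,(u,v) in dict(tin=(282,247),vase=(245,125),pot=(453,266)).items(): print(nm,d[v-18:v+18,u-15:u+15].mean().round(1))
print(r.get_state()["ft_force"])
E
```

```text
1 mean xyz err [0.001  0.0003 0.0015] 
 [[-0.0013, -0.0001], [0.0096, 0.0002], [-0.004, 0.0061], [-0.0014, 0.0036], [0.0007, -0.0003], [-0.0006, 0.0003], [-0.0005, 0.0006]]
2 mean xyz err [ 0.0004 -0.0005  0.0006] 
 [[-0.0008, -0.0004], [0.0017, 0.0001], [-0.0012, 0.0043], [-0.0026, 0.0018], [-0.0002, -0.001], [-0.0004, 0.0001], [0.0002, -0.0009]]
tin 5.4
vase 5.5
pot 5.5
[ 0.72149787 -0.57126534  0.64600468]
```

Both trays sit within about 1.5 mm of their seats on average, and the bystanders have not moved. Handing in.

```bash
python3 -c "
from cell import r
print(r.sign_off(), r.get_state()['clock'])"
```

```text
the job is handed in; nothing more can be done
the job is handed in; nothing more can be done
```

The tiles are turned and the job is handed in, with about 34 s used of the 72 s allowed. I took the empty tray by its tab and capped the full tray on rack 1. I then gripped the pair mid-edge, turned it over, leaned it back about 65° with a light shake, and set it down on rack 1 again. Last, I drew the emptied tray straight off and stood it on rack 2.

**Last checks:**
- **Tiles:** the final picture shows both tiles plain back outwards in the tray on rack 1, seated inside its rim. The emptied tray leans open side out on rack 2.
- **Tray positions:** the fitted corners put both trays within about 1.5 mm of their starting seats on average. I took the starting tray poses as the seats; on rack 1 the ledge ends sat about 1.6 mm off that centre, and on rack 2 I did not check.
- **One reading disagreed:** a rack 1 corner read about 10 mm off lengthwise. It was close to the picture's edge, and I took it for a misread inner corner because the other lengthwise readings were within 4 mm.
- **Bystanders:** the picture areas around the pot, vase and tin look the same as at the start.
- **Forces:** the largest wrist reading I saw was about 24 N, when the pair first touched the ledge. The arm was clear of everything at hand-in.

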